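Plug the six-blade power module into its dock and lock it

TASK

Take the orange-and-black power module out of its black holder and plug it gently into the socket strip of the dock, all six blades each in its own slot, until it sits fully home and flat; the strip is not exactly centred in the dock, so feel for the slots and do not lean hard on the blades. Then slide the red lock fully shut over the end of the module and let go, leaving everything else on the bench where it is.

Things in the scene. Friction and masses are not known exactly. Their poses are not given: they have to be found in the camera images.
- module: Power module: orange flange 24 x 112 x 8 mm (x, y, z), on its middle a black housing 24 x 68 x 30 mm (top 38 mm above the origin), so a bare ledge 22 mm long is left at each end. Origin: centre of the flange's underside; z up, y along the blade row. It fits either way round. About 0.13 kg. Grip it across its 24 mm width.
- blade_tips (a point): Middle of the row of blade tips, 14 mm straight below the module's origin. Six brass blades in a row along the module's y, pitch 14 mm, 14 mm long below the flange, each 3 mm (x) by 5 mm (y), the last 2 mm narrowed to 2 x 4.4 mm.
- holder: Black holder, fixed, 44 x 138 mm: two rails 22 mm high along its y with a 10 mm gap, end walls 26 mm high. The module's flange rests on the rails, its blades hang in the gap. Origin: centre of its underside.
- dock: Docking station, fixed: aluminium base 70 x 200 mm with a blue frame 24 mm high round the socket bay. Origin: on its underside below the middle of the bay; y along the row of slots towards the lock with the red grip; z up. Module fully home: flange flat on the strip, module origin 32 mm above this origin. The blades bend if module and dock are pressed together with over 25 N.
- bay (a point): Middle of the bay, 32 mm above the dock's origin, level with the top of the white socket strip (40 x 108 mm). The strip is clamped anywhere from -8 to +8 mm along the dock's y from this point (exact in x), is not measured and does not give: find it by feel or eye. Its top is flat round the slots.
- slot_contacts (a point): Middle of the bay, 4 mm below the strip's top: where the blades meet the contacts. Slots: six in a row along y, pitch 14 mm, symmetric about the strip's middle, each 5 mm (x) by 6.5 mm (y), 16 mm or deeper. From here down to home the contacts drag with about 6 N in all and do not spring back; the module's weight does not seat it.
- lock (a joint): Lock slide: 0 = open (start), 0.026 m = fully locked; moves along the dock's -y, takes about 3 N, stays where left. Its steel tongue (20 mm wide, 41 to 48 mm above the dock origin) has its tip at dock y = 70 mm open, 44 mm locked, sliding over the module's end ledge (top at 40 mm when home); a module not home stops it.
- lock_grip (a point): In the lock's red grip, a post 16 x 16 mm standing from 48 to 76 mm above the dock's origin; this point is on its axis 66 mm above the origin, at dock x = 0, y = 94 mm open, 68 mm locked. Can be pinched from above along the dock's x, or pushed.
- solder_spool: Bystander: upright steel solder spool, 52 mm across, 50 mm tall. Origin: centre of its underside; leave it where it is.
- flux_bottle: Bystander: upright white plastic jar with steel cap, 48 mm across, 100 mm tall. Origin: centre of its underside; leave it where it is.
- screwdriver: Bystander: screwdriver with red handle lying down, 190 mm long; leave it where it is.
- phone: Bystander: black phone lying flat, 72 x 150 x 9 mm. Origin: centre of its underside; leave it where it is.
- motor: Bystander: small drone motor with three blue propeller blades, about 120 mm across, 26 mm tall. Origin: centre of its underside; leave it where it is.
- drone_frame: Bystander: black X-shaped drone frame with a green board, about 160 mm square, 23 mm tall. Origin: centre of its underside; leave it where it is.
- screw_tray: Bystander: open yellow screw tray, 70 x 100 x 30 mm. Origin: centre of its underside; leave it where it is.
Things that resemble listed ones, but are neither listed nor needed, are in the scene too. Of the things that look like the dock, the larger one is meant.

How it is judged:
By the outcome, as a careful person would: the job done as asked, in the order asked, and still so for the second after the job is handed in, with the robot touching nothing.
It also fails if it takes over 72 s, if anything falls off the work surface, if the arm or the gripper's body presses on something with over 40 N, if the wrist force passes 120 N, or if a joint passes its speed limit or range.

ROBOT

A 6-joint arm with a two-finger parallel gripper is mounted at the origin on the work surface. World frame = base frame: x ahead of the robot, y to its left, z up, the work surface at z = 0. Lengths are in m, angles in rad, forces in N, time in s.
With the tool pointing down it reaches from about 0.375 to 0.925 m from the base axis. Payload 5.7 kg.
Tool frame: the origin (TCP) lies midway between the tips of the shut fingers; the grasp point (between the pads) lies 19 mm behind it; z points along the fingers, y is the line along which they close (so a half turn about z gives the same grasp; the last joint's range is limited). The gripper opens to 85 mm and grips with 20 to 120 N. Pads are 22 mm wide; open, the fingers measure 114 mm over their backs; the gripper's body (76 mm by 85 mm) begins 54 mm behind the grasp point. The pads swing forward as they close: fully open they stand 13 mm farther back than shut.
Start: joints at [1.175, 0.359, 1.51, -0, 1.272, -0.115], TCP at [0.166, 0.576, 0.231] pointing down, gripper open.
Joint ranges: [-2.97, 2.97], [-1.01, 2.36], [0.21, 2.38], [-0.96, 4.11], [0.2, 2.71], [-2.98, 2.98]. Speed limits (rad/s): [2.39, 2.39, 3.14, 3.14, 3.14, 3.14].

INTERFACE

Orientations are given as a unit quaternion [x, y, z, w].
In Python, from plant import robot gives the robot as it stands. The module is installed in compiled form; this text tells all that it offers.
- The arm moves only by the shell command python3 -m creep 'ROWS' [OPENING] [FORCE]. ROWS is JSON, a list of rows, each a list of 4 numbers: the shift along the tool's x, y, z scaled (see below), then the turn about the tool's z scaled (see below). In form: [[x, y, z, spin], ...]. A call has exactly 5 rows; each row shifts and turns the commanded pose from where the row before left it, along the tool's axes as they then stand; what a row does not reach is not made up. The controller multiplies each number of a shift by 0.05 m and each number of a turn by 45 degrees. A row lasts 1/8 s, in which the tool goes at most 62.5 mm and 10.7 degrees, less where a joint would pass 70% of its speed; a pose out of reach is approached as far as the arm can. A call with a number of a shift or a turn outside -1 to 1 is refused whole. A call with a gripper value outside its range is refused whole. OPENING is the gripper command: -1 is shut, 1 is fully open, values between are in proportion, set as the call begins (- or left out, the last holds). The fingers move at their own pace and stop on an object; FORCE is the grip in N (left out, the last holds). Time passes only in rows, so rows that do not move let the fingers close, or fill a call up. It gives the time, the measured TCP pose, the force, the opening and the grip force at its end, in the units of the state.
- robot.get_obs(): the state, without advancing time (a new reading comes with each control period).
- robot.get_image(name): name is "scene" or "top" or "wrist"; returns the picture (420x560x3 uint8, red, green, blue); there is no depth.
- robot.calibration(name): a dict with "fx", "fy", "cx", "cy" (pixels), "pose" (4x4, takes a point from camera to world coordinates); the wrist camera has in their place "T_tool_cam" (4x4, takes a point from camera to tool coordinates, whose origin is the TCP and whose axes are the flange's). Camera axes: x right, y down, z forward; pixel columns grow to the right and rows downward; lengths in m; the calibration is good to about 2 mm. A picture is of the moment at which its call begins: read the wrist's pose just before it. calibration takes no time and is no camera call.
- robot.hand_in(): hands the job in; it is judged then, once.
Trained networks look in the newest picture that a camera, given by its name, has taken for a name from the list of things; names that differ only in an ending like _2 or _b are one class to them, and where a whole thing is asked for, a point or a joint stands for the part that bears it (a point fixed in the world has none). Each returns a list of dicts, best first, with "conf" (0 to 1); they miss things now and then, are a little off and sometimes report something else, mostly with a low value. They report only what shows in the picture. A call takes as long as a camera call. They do not tell look-alikes from the thing itself.
- robot.outline_of(camera, query): "mask" (420x560 bool, what is visible of it).
- robot.mark_of(camera, query): "point" ([x, y, z] in m, in world coordinates, good to about 4 mm: a listed point, or the origin of a listed thing).
The state is a dict: "t": time; "joint_positions": joint angles; "joint_vel": joint speeds; "effort": joint torques, N m; "position": TCP position; "tool_rot": TCP orientation; "wrist_force": force on the tool from outside, world axes, zero at the start; "ft_torque": the same for the moment, N m; "finger_gap": finger opening in m; "grasp_force": force on a finger pad.
Only numpy, scipy, OpenCV 4.12 (cv2) and the standard library are available. Lean on these libraries where they do the work, as an engineer would, in place of code of your own. Each camera call takes 0.05 s, during which the arm holds its last target. There are 200 camera calls.

## Working session

There is one attempt and no reset: what is moved stays moved. The work goes in short steps, Python scripts to look and compute and a shell command to move; the robot and the scene stay as the last step left them, time stands still between calls to the robot, and variables do not carry over. Pictures are saved under pics/ and viewed, at most 10 in all, crops included, and the job is handed in when it is done.

```bash
mkdir -p pics
cat > h.py <<'E'
import numpy as np, cv2
from scipy.spatial.transform import Rotation as R
from plant import robot
def save(name,fn):
    im=robot.get_image(name); cv2.imwrite('pics/'+fn,im[:,:,::-1]); return im
def cam(name,obs=None):
    c=robot.calibration(name)
    if 'pose' in c: P=np.array(c['pose'])
    else:
        T=np.eye(4);T[:3,:3]=R.from_quat(obs['tool_rot']).as_matrix();T[:3,3]=obs['position'];P=T@np.array(c['T_tool_cam'])
    return c,P
def pix2w(name,uv,z,obs=None):
    c,P=cam(name,obs); d=P[:3,:3]@np.array([(uv[0]-c['cx'])/c['fx'],(uv[1]-c['cy'])/c['fy'],1]); o=P[:3,3]
    return o+d*(z-o[2])/d[2]
def w2pix(name,p,obs=None):
    c,P=cam(name,obs); q=np.linalg.inv(P)@np.append(p,1); return np.array([c['fx']*q[0]/q[2]+c['cx'],c['fy']*q[1]/q[2]+c['cy']])
E
python3 - <<'E'
from h import *
np.set_printoptions(precision=4,suppress=True)
o=robot.get_obs();print(o['position'],o['tool_rot'],o['finger_gap'],o['t'],R.from_quat(o['tool_rot']).as_matrix())
save('top','top0.png');save('scene','scene0.png')
for q in ['module','holder','dock','bay','lock_grip','lock']:
  for c in ['top','scene']:
    for r in robot.mark_of(c,q)[:3]: print(c,q,r['conf'],np.array(r['point']))
print(robot.get_obs()['t'])
E
```

```text
[0.166  0.5759 0.2304] [ 0.1399  0.9902 -0.0009 -0.0002] 0.0851802388121322 0.0 [[-0.9608  0.2771 -0.0007]
 [ 0.2771  0.9608 -0.0017]
 [ 0.0002 -0.0019 -1.    ]]
scene module 0.94 [0.5388 0.2002 0.0221]
scene module 0.42 [0.4408 0.0234 0.0027]
top holder 0.77 [0.5378 0.2001 0.0017]
scene holder 0.75 [0.5382 0.2077 0.0021]
top dock 0.93 [ 0.5395 -0.188   0.0015]
top dock 0.69 [ 0.18   -0.3397  0.0039]
top dock 0.22 [ 0.4395  0.0205 -0.0039]
scene dock 0.69 [ 0.5381 -0.1913  0.0005]
scene dock 0.58 [ 0.1787 -0.3357 -0.0026]
scene dock 0.43 [0.5348 0.2071 0.0004]
top bay 0.63 [ 0.5415 -0.1931  0.0333]
top bay 0.63 [ 0.1783 -0.3337  0.0222]
scene bay 0.94 [ 0.1848 -0.3388  0.0175]
scene bay 0.67 [ 0.5437 -0.1894  0.0357]
top lock_grip 0.58 [ 0.5143 -0.0999  0.0667]
top lock_grip 0.5 [ 0.1714 -0.2674  0.051 ]
scene lock_grip 0.75 [ 0.5162 -0.0991  0.0669]
scene lock_grip 0.52 [ 0.1634 -0.2667  0.0491]Traceback (most recent call last):
  File "<stdin>", line 7, in <module>
ValueError: it knows: bay, blade_tips, dock, drone_frame, flux_bottle, holder, lock_grip, module, motor, phone, screw_tray, screwdriver, slot_contacts, solder_spool
```

View pics/top0.png

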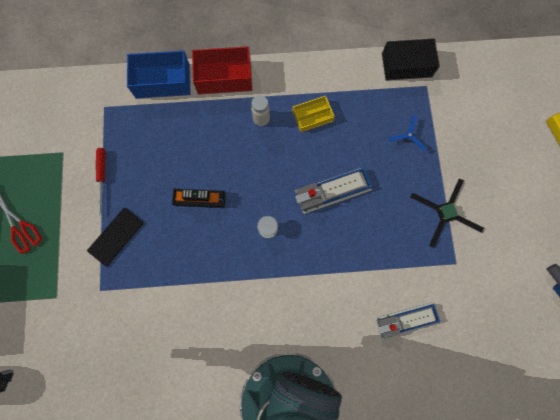

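View pics/scene0.png

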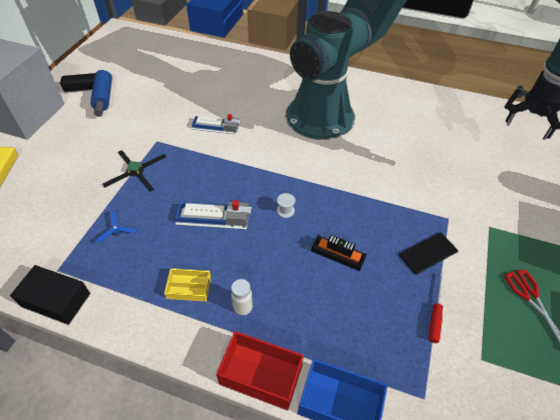

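The top view shows the module in its holder at about pixel (199,197). The large dock is at (335,190), with its red grip at (312,192) on the left. The scene view agrees, and the small dock is a look-alike near the base.

```bash
cat >> h.py <<'E'
np.set_printoptions(precision=4,suppress=True)
def go(p,ang=None):
    "print shift in tool units (now) to world p and spin units so that tool y points at world angle ang (deg, mod 180)"
    o=robot.get_obs(); M=R.from_quat(o['tool_rot']).as_matrix()
    s=M.T@(np.array(p)-o['position'])/0.05; a=np.degrees(np.arctan2(M[1,1],M[0,1]))
    print('t',round(o['t'],2),'pos',o['position'],'yang',round(a,2),'shift',s)
    if ang is not None:
        d=(a-ang+90)%180-90; print('spin units',d/45)
        for dd in (d,):
            M2=M@R.from_euler('z',dd,degrees=True).as_matrix(); print('shift after spin',M2.T@(np.array(p)-o['position'])/0.05)
def rect_world(camn,mask,z,obs=None):
    cs=max(cv2.findContours(mask.astype(np.uint8),0,1)[0],key=cv2.contourArea)[:,0]
    w=np.array([pix2w(camn,q,z,obs)[:2] for q in cs]).astype(np.float32)
    (c,s,_)=r=cv2.minAreaRect(w); b=cv2.boxPoints(r); e=[b[1]-b[0],b[2]-b[1]]; e=max(e,key=np.linalg.norm)
    return np.array(c),np.sort(s),np.degrees(np.arctan2(e[1],e[0]))%180
E
python3 - <<'E'
from h import *
print(robot.calibration('wrist'))
for q,z in [('module',.03),('holder',.022),('dock',.02)]:
    for r in robot.outline_of('top',q)[:2]: print(q,r['conf'],r['mask'].sum(),rect_world('top',r['mask'],z))
go([.538,.2,.25],0)
E
```

```text
{'fx': 373.95323573740495, 'fy': 373.95323573740495, 'cx': 282.83648121390405, 'cy': 212.44717339973505, 'T_tool_cam': array([[ 0.    , -0.9511, -0.3088,  0.0803],
       [ 1.    ,  0.    ,  0.0001, -0.0007],
       [-0.0001, -0.3088,  0.9511, -0.1422],
       [ 0.    ,  0.    ,  0.    ,  1.    ]])}
module 0.69 1866 (array([ 0.5277, -0.157 ]), array([0.0717, 0.2034]), np.float32(105.2972))
module 0.65 469 (array([0.5385, 0.2054]), array([0.0332, 0.113 ]), np.float32(83.149))
holder 0.73 437 (array([0.5326, 0.2037]), array([0.0478, 0.1422]), np.float32(84.44917))
holder 0.64 244 (array([ 0.5172, -0.09  ]), array([0.0306, 0.0694]), np.float32(110.65304))
dock 0.89 1396 (array([ 0.1778, -0.3124]), array([0.0566, 0.1593]), np.float32(100.169815))
dock 0.62 1818 (array([ 0.5299, -0.1581]), array([0.0721, 0.2041]), np.float32(104.95285))
t 0.75 pos [0.1663 0.5765 0.2313] yang 73.92 shift [-9.2298 -5.1752 -0.3733]
spin units 1.642564797652978
shift after spin [-7.5298  7.4347 -0.3733]
```

```bash
python3 -m creep '[[-0.92,-0.52,0,0],[-0.92,-0.52,0,0],[-0.92,-0.52,0,0],[-0.92,-0.52,0,0],[-0.92,-0.52,0,0]]' 1 30
python3 -m creep '[[-0.92,-0.52,0.2,0],[-0.92,-0.52,0.2,0],[-0.92,-0.52,0.2,0],[-0.92,-0.52,0.2,0],[-0.92,-0.52,0.2,0]]'
python3 -m creep '[[0,0,0,0.222],[0,0,0,0.222],[0,0,0,0.222],[0,0,0,0.222],[0,0,0,0.222]]'
python3 -m creep '[[0,0,0,0.222],[0,0,0,0.222],[0,0,0,0.222],[0,0,0,0],[0,0,0,0]]'
python3 - <<'E'
from h import *
go([.538,.205,.16],-6)
o=robot.get_obs();save('wrist','w1.png')
for q in ['module','holder']:
    for r in robot.mark_of('wrist',q)[:2]: print(q,r['conf'],np.array(r['point']))
for r in robot.outline_of('wrist','module')[:1]: print(r['conf'],rect_world('wrist',r['mask'],.045,o))
E
```

```text
t: 1.38
position: [0.3524, 0.3866, 0.2315]
tool_rot: [0.14, 0.99, 0.0, 0.0]
wrist_force: [0.4, 0.8, 0.5]
finger_gap: 0.0851
grasp_force: 0.0
t: 2.0
position: [0.5375, 0.1978, 0.1812]
tool_rot: [0.14, 0.99, 0.0, 0.0]
wrist_force: [0.4, 0.1, 0.8]
finger_gap: 0.0855
grasp_force: 0.0
t: 2.62
position: [0.5363, 0.1992, 0.1813]
tool_rot: [0.547, 0.837, -0.0, 0.0]
wrist_force: [-1.1, -0.7, -0.8]
finger_gap: 0.0853
grasp_force: 0.0
t: 3.25
position: [0.5363, 0.1992, 0.1813]
tool_rot: [0.742, 0.67, 0.0, 0.0]
wrist_force: [-0.1, 0.1, 0.5]
finger_gap: 0.085
grasp_force: 0.0
t 3.25 pos [0.5363 0.1992 0.1813] yang -5.81 shift [0.1189 0.023  0.4267]
spin units 0.004172644741865067
shift after spin [0.1189 0.0226 0.4267]
module 0.85 [0.5354 0.2048 0.023 ]
0.68 (array([0.536 , 0.2084]), array([0.0259, 0.1076]), np.float32(83.39191))
```

View pics/w1.png

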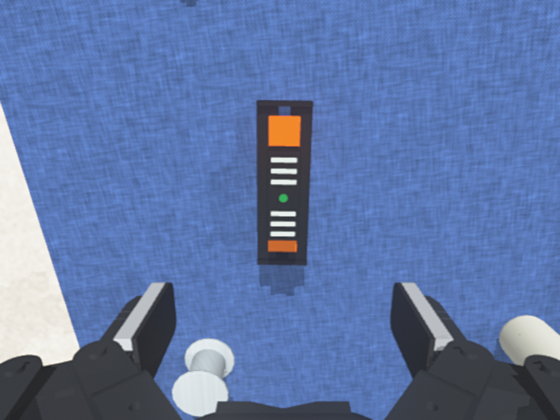

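The wrist view shows the module straight in its holder. The green dot is at (283,198), the far orange ledge spans columns 268–300 and rows 115–147, and the near ledge ends at row 252.

Run:
```python
from h import *
o=robot.get_obs()
print('dot',pix2w('wrist',(283,198),.060,o))
f=pix2w('wrist',(284,115.5),.030,o); n=pix2w('wrist',(282.5,252),.030,o); print(f,n,(f+n)/2,np.linalg.norm(f-n))
d=(f-n)[:2];a=np.degrees(np.arctan2(d[1],d[0]));print(a, np.linalg.norm(pix2w('wrist',(268,117),.030,o)-pix2w('wrist',(300.5,117),.03,o)))
c=(f+n)/2
go([c[0],c[1],.028],a-90)
```

```text
dot [0.5356 0.2035 0.06  ]
[0.5422 0.2599 0.03  ] [0.5293 0.1475 0.03  ] [0.5357 0.2037 0.03  ] 0.11314323568458956
83.47219870837462 0.024765031510830905
t 3.45 pos [0.5362 0.1992 0.1813] yang -5.94 shift [ 0.0887 -0.0183  3.0658]
spin units 0.013160919863293291
shift after spin [ 0.0885 -0.0193  3.0658]
```

```bash
python3 -m creep '[[0.09,-0.02,0.6,0.013],[0,0,0.7,0],[0,0,0.7,0],[0,0,0.6,0],[0,0,0.46,0]]' 1 50
python3 -m creep '[[0,0,0,0],[0,0,0,0],[0,0,0,0],[0,0,0,0],[0,0,0,0]]' -1 50
python3 -m creep '[[0,0,0,0],[0,0,0,0],[0,0,-0.1,0],[0,0,-0.2,0],[0,0,-0.3,0]]'
python3 - <<'E'
from h import *
go([.5415,-.191,.12],15)
E
```

```text
t: 4.08
position: [0.5353, 0.2036, 0.0269]
tool_rot: [0.746, 0.666, -0.0, -0.0]
wrist_force: [1.1, 0.8, 1.0]
finger_gap: 0.0856
grasp_force: 0.0
t: 4.7
position: [0.5367, 0.204, 0.0296]
tool_rot: [0.747, 0.665, 0.001, 0.001]
wrist_force: [-0.6, 0.2, 6.3]
finger_gap: 0.0234
grasp_force: 49.9
t: 5.32
position: [0.5353, 0.2036, 0.0588]
tool_rot: [0.747, 0.665, -0.0, -0.0]
wrist_force: [-0.2, 1.1, -0.8]
finger_gap: 0.0234
grasp_force: 49.0
t 5.33 pos [0.5353 0.2036 0.0588] yang -6.59 shift [-7.8267  1.0289 -1.2206]
spin units -0.47986105015521396
shift after spin [-7.6561 -1.9237 -1.2206]
```

```bash
python3 -m creep '[[0,0,-0.7,0],[-0.3,0,-0.7,0],[-0.95,0.1,-0.6,0],[-0.95,0.1,-0.22,0],[-0.95,0.1,0,0]]' 
python3 -m creep '[[-0.95,0.1,0,0],[-0.95,0.1,0,0],[-0.95,0.1,0,0],[-0.95,0.1,0,0],[-0.95,0.1,0,0]]' 
python3 -m creep '[[-0.95,0.1,0,0],[-0.5,-0.3,0,-0.16],[0,0,0,-0.16],[0,0,0,-0.16],[0,0,0,0]]'
python3 - <<'E'
from h import *
go([.562,-.268,.17],15)
o=robot.get_obs();save('wrist','w2.png')
for q in ['bay','slot_contacts','lock_grip','dock','module','blade_tips']:
    for r in robot.mark_of('wrist',q)[:2]: print(q,r['conf'],np.array(r['point']))
E
```

```text
t: 5.95
position: [0.5335, 0.0443, 0.1718]
tool_rot: [0.746, 0.666, 0.001, 0.001]
wrist_force: [0.2, -0.1, -1.3]
finger_gap: 0.0235
grasp_force: 49.2
t: 6.58
position: [0.5299, -0.1948, 0.1704]
tool_rot: [0.747, 0.665, 0.0, 0.0]
wrist_force: [0.6, 0.5, -0.9]
finger_gap: 0.0234
grasp_force: 49.2
t: 7.2
position: [0.5118, -0.2642, 0.1702]
tool_rot: [0.609, 0.793, -0.0, 0.0]
wrist_force: [-0.1, -0.2, -0.5]
finger_gap: 0.0233
grasp_force: 49.2
t 7.2 pos [ 0.5118 -0.2642  0.1702] yang 14.93 shift [-0.3319  0.9516  0.0038]
spin units -0.0015762209863636498
shift after spin [-0.3331  0.9511  0.0038]
bay 0.89 [ 0.5388 -0.1871  0.0339]
slot_contacts 0.55 [ 0.5406 -0.1884  0.0282]
dock 0.63 [ 0.5437 -0.1914 -0.0052]
dock 0.18 [ 0.5403 -0.1911  0.0247]
module 0.67 [ 0.511  -0.2619  0.1633]
```

View pics/w2.png

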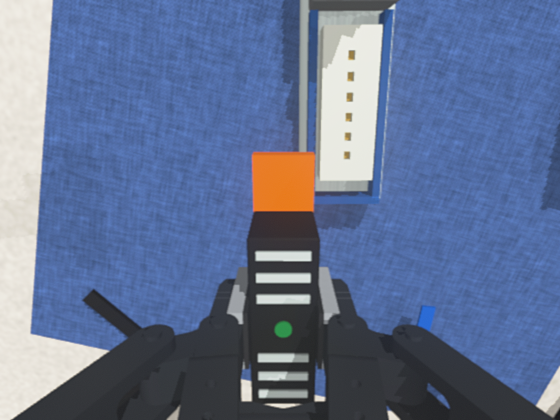

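The wrist view shows all six slots in a row from (352,55) to (347,156) and the module held straight. I'll measure the slots and the module in hand.

```bash
cat >> h.py <<'E'
def slots(fn,o,z=.032,box=(320,395,30,175),pr=True):
    im=cv2.imread('pics/'+fn); hsv=cv2.cvtColor(im,cv2.COLOR_BGR2HSV)
    m=((hsv[:,:,1]>70)&(hsv[:,:,0]>5)&(hsv[:,:,0]<35)&(hsv[:,:,2]>40)).astype(np.uint8)
    k=np.zeros_like(m);x0,x1,y0,y1=box;k[y0:y1,x0:x1]=m[y0:y1,x0:x1]
    n,_,st,ce=cv2.connectedComponentsWithStats(k)
    c=np.array([ce[i] for i in range(1,n) if st[i,4]>12]); c=c[np.argsort(c[:,1])]
    w=np.array([pix2w('wrist',p,z,o) for p in c])
    if pr: print(c,[tuple(st[i]) for i in range(1,n)]); print(np.linalg.norm(np.diff(w,axis=0),axis=1))
    d=w[0]-w[-1]; return w.mean(0),np.degrees(np.arctan2(d[1],d[0]))
E
python3 - <<'E'
from h import *
o=robot.get_obs()
c,a=slots('w2.png',o);print('strip',c,'row angle',a)
M=R.from_quat(o['tool_rot']).as_matrix()
t=o['position']
# held module: flange top z = tcp -6.5+8
for uv in [(252,152),(314,152),(283,329)]:
    z=t[2]+(.0315 if uv[1]>300 else .0015)
    print(uv,'tool',M.T@(pix2w('wrist',uv,z,o)-t)*1000)
# dock frame outer edges at z=.024 / right & left blue
for uv in [(388,40),(375,195),(313,40),(309,195)]: print(uv,pix2w('wrist',uv,.024,o))
E
```

```text
[[350.8889  54.9778]
 [349.875   76.475 ]
 [349.0513  96.5897]
 [348.0513 116.5897]
 [347.     136.    ]
 [346.1034 154.7586]] [(np.int32(348), np.int32(51), np.int32(6), np.int32(9), np.int32(45)), (np.int32(347), np.int32(73), np.int32(6), np.int32(8), np.int32(40)), (np.int32(347), np.int32(93), np.int32(5), np.int32(8), np.int32(39)), (np.int32(346), np.int32(113), np.int32(5), np.int32(8), np.int32(39)), (np.int32(345), np.int32(133), np.int32(5), np.int32(7), np.int32(35)), (np.int32(344), np.int32(152), np.int32(5), np.int32(7), np.int32(29))]
[0.014  0.0135 0.0139 0.0139 0.0138]
strip [ 0.5385 -0.186   0.032 ] row angle 105.23156199327147
(252, 152) tool [ 57.4218 -12.8278  -1.5007]
(314, 152) tool [57.4245 10.4752 -1.5037]
(283, 329) tool [  0.8391  -1.1662 -31.4999]
(388, 40) [ 0.5527 -0.1357  0.024 ]
(375, 195) [ 0.5813 -0.2449  0.024 ]
(313, 40) [ 0.5017 -0.1493  0.024 ]
(309, 195) [ 0.5306 -0.2585  0.024 ]
```

Run:
```python
from h import *
o=robot.get_obs();M=R.from_quat(o['tool_rot']).as_matrix()
c,a=slots('w2.png',o,pr=False)
p=c-M@[.001+.080,-.00117,0];p[2]=.09
go(p,a-90)
```

```text
t 7.55 pos [ 0.5118 -0.2639  0.1694] yang 14.98 shift [-0.2525  0.9422  1.5878]
spin units -0.005633735219481651
shift after spin [-0.2567  0.941   1.5878]
```

```bash
python3 -m creep '[[-0.1,0.45,0.2,-0.005],[-0.15,0.49,0.5,0],[0,0,0.5,0],[0,0,0.39,0],[0,0,0,0]]'
python3 - <<'E'
from h import *
o=robot.get_obs();save('wrist','w3.png');go(o['position'])
E
```

```text
t: 8.18
position: [0.5592, -0.263, 0.0881]
tool_rot: [0.607, 0.795, -0.0, -0.002]
wrist_force: [0.1, -0.2, -0.5]
finger_gap: 0.0231
grasp_force: 49.3
t 8.22 pos [ 0.56   -0.2636  0.0894] yang 15.22 shift [ 0.0153 -0.0134  0.0243]
```

View pics/w3.png

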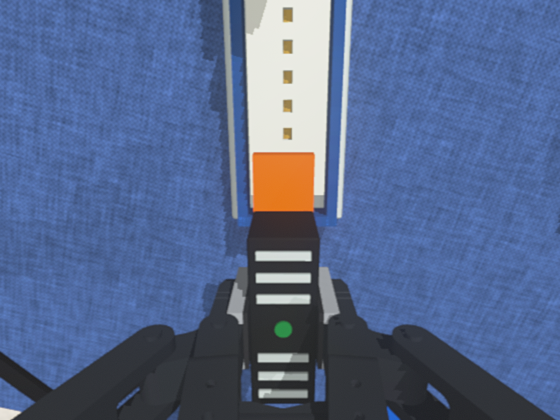

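Five slots show at column ~288, rows 14–134, and the module is laterally aligned.

Run:
```python
from h import *
o=robot.get_obs();M=R.from_quat(o['tool_rot']).as_matrix();t=o['position']
im=cv2.imread('pics/w3.png');hsv=cv2.cvtColor(im,cv2.COLOR_BGR2HSV)
roi=hsv[:146,270:305];m=(roi[:,:,1]>70).astype(np.uint8)&(roi[:,:,0]<40).astype(np.uint8)
n,_,st,ce=cv2.connectedComponentsWithStats(m)
for i in range(1,n):
  if st[i,4]>20:
    x,y,w,h,_=st[i]; x+=270
    lo=[M.T@(pix2w('wrist',q,.032,o)-t)*1000 for q in [(x-.5,y-.5),(x+w-.5,y+h-.5)]]
    print(x,y,w,h,lo[0][:2],lo[1][:2])
for uv in [(252.5,152),(314,152),(283,329)]:
    z=t[2]+(.0315 if uv[1]>300 else .0015)
    print(uv,'tool',M.T@(pix2w('wrist',uv,z,o)-t)*1000)
c,a=slots('w2.png',o,pr=False)
```

```text
283 9 9 13 [116.6475  -1.424 ] [111.054    2.9084]
283 41 9 13 [102.6843  -1.4274] [96.8169  3.0104]
284 71 8 13 [88.968 -0.931] [82.8253  3.1107]
283 100 9 12 [75.092  -1.4341] [69.1634  3.2087]
283 128 8 11 [61.0788 -1.4376] [55.3998  2.78  ]
(252.5, 152) tool [ 57.4145 -12.6459  -1.4218]
(314, 152) tool [57.421  10.4799 -1.4493]
(283, 329) tool [  0.8432  -1.166  -31.4977]
```

Run:
```python
from h import *
T=np.array(robot.calibration('wrist')['T_tool_cam']);c=robot.calibration('wrist')
def tool(uv,zt):
    d=T[:3,:3]@[(uv[0]-c['cx'])/c['fx'],(uv[1]-c['cy'])/c['fy'],1];o=T[:3,3];return (o+d*(zt-o[2])/d[2])[:2]*1000
S=[(287,15),(287,47),(287.5,77),(287,105.5),(286.5,133)]
for h in (.0875,.089,.0905):print(h,[tool(s,h-.032) for s in S])
print('w2',[tool(s,.170-.032) for s in [(350.9,55),(346.1,154.8)]],'edge',[tool((252.5,152),-.0015),tool((314,152),-.0015)])
p=np.array([robot.get_obs() and robot.get_obs()['position'] for _ in range(3)]);print(p)
```

```text
0.0875 [array([113.5208,   0.7129]), array([99.5631,  0.7614]), array([85.847 ,  1.0577]), array([72.2107,  0.8563]), array([58.4539,  0.6441])]
0.089 [array([113.7808,   0.7272]), array([99.7172,  0.7761]), array([85.897 ,  1.0746]), array([72.1573,  0.8718]), array([58.2961,  0.658 ])]
0.0905 [array([114.0408,   0.7416]), array([99.8713,  0.7908]), array([85.947 ,  1.0916]), array([72.1038,  0.8872]), array([58.1382,  0.6718])]
w2 [array([102.9403,  45.8699]), array([33.6904, 46.1663])] edge [array([ 57.4267, -12.6396]), array([57.4289, 10.4757])]
[[ 0.56   -0.2636  0.0894]
 [ 0.56   -0.2636  0.0894]
 [ 0.56   -0.2636  0.0894]]
```

```bash
python3 -m creep '[[0,0.04,0.2,0],[0,0,0.3,0],[0,0,0,0],[0,0,0,0],[0,0,0,0]]'
cat >> h.py <<'E'
def tool(uv,zt):
    c=robot.calibration('wrist');T=np.array(c['T_tool_cam'])
    d=T[:3,:3]@[(uv[0]-c['cx'])/c['fx'],(uv[1]-c['cy'])/c['fy'],1];o=T[:3,3];return (o+d*(zt-o[2])/d[2])[:2]*1000
def slotpx(im,x0=265,x1=310,y1=148):
    hsv=cv2.cvtColor(im,cv2.COLOR_RGB2HSV)[:y1,x0:x1];m=((hsv[:,:,1]>70)&(hsv[:,:,0]<40)).astype(np.uint8)
    n,_,st,_=cv2.connectedComponentsWithStats(m)
    return [(x+x0+(w-1)/2,y+(h-1)/2,w,h) for x,y,w,h,a in st[1:] if a>20]
E
python3 - <<'E'
from h import *
o=robot.get_obs();im=save('wrist','w4.png');print(o['position'],o['tool_rot'],o['wrist_force'])
for s in slotpx(im): print(s,tool(s,o['position'][2]-.032))
E
```

```text
t: 8.85
position: [0.5626, -0.2636, 0.0652]
tool_rot: [0.607, 0.795, -0.0, 0.0]
wrist_force: [0.7, -0.2, -1.4]
finger_gap: 0.023
grasp_force: 49.3
[ 0.5626 -0.2636  0.0652] [ 0.6072  0.7946 -0.      0.0004] [ 0.6805 -0.1711 -1.4177]
(np.float64(280.0), np.float64(3.5), np.int32(11), np.int32(8)) [113.9679  -2.438 ]
(np.float64(280.5), np.float64(37.0), np.int32(10), np.int32(15)) [101.2095  -2.2535]
(np.float64(280.0), np.float64(71.5), np.int32(9), np.int32(14)) [87.3785 -2.4994]
(np.float64(280.0), np.float64(104.0), np.int32(9), np.int32(13)) [73.6562 -2.5312]
(np.float64(280.0), np.float64(134.5), np.int32(9), np.int32(12)) [60.118  -2.5625]
```

```bash
python3 -m creep '[[0.4,-0.028,0,0],[0.6,0,0,0],[0.4,0,0,0],[0.186,0,0,0],[0,0,0,0]]' 
python3 -m creep '[[0,0,0.06,0],[0,0,0.06,0],[0,0,0.06,0],[0,0,0,0],[0,0,0,0]]' 
python3 -m creep '[[0,0,0.03,0],[0,0,0.03,0],[0,0,0.03,0],[0,0,0,0],[0,0,0,0]]'
```

```text
t: 9.52
position: [0.5402, -0.1867, 0.065]
tool_rot: [0.607, 0.795, -0.0, 0.0]
wrist_force: [0.9, -0.3, -2.2]
finger_gap: 0.0232
grasp_force: 49.3
t: 10.15
position: [0.5402, -0.1874, 0.0557]
tool_rot: [0.607, 0.795, -0.0, -0.0]
wrist_force: [0.3, 0.4, -0.7]
finger_gap: 0.0231
grasp_force: 49.3
t: 10.78
position: [0.54, -0.1871, 0.0513]
tool_rot: [0.607, 0.795, -0.0, -0.0]
wrist_force: [-0.8, 0.1, -1.0]
finger_gap: 0.0237
grasp_force: 49.3
```

```bash
python3 -m creep '[[0,0,0.02,0],[0,0,0.02,0],[0,0,0,0],[0,0,0,0],[0,0,0,0]]' ; python3 -m creep '[[0,0,0.02,0],[0,0,0.02,0],[0,0,0,0],[0,0,0,0],[0,0,0,0]]'
```

```text
t: 11.4
position: [0.5401, -0.1871, 0.0494]
tool_rot: [0.607, 0.795, -0.0, -0.0]
wrist_force: [-0.9, 1.8, 2.8]
finger_gap: 0.0236
grasp_force: 49.8
t: 12.02
position: [0.5402, -0.1871, 0.0476]
tool_rot: [0.607, 0.795, 0.0, 0.0]
wrist_force: [-0.9, 1.4, 5.4]
finger_gap: 0.0234
grasp_force: 50.2
```

```bash
python3 -m creep '[[0.01,0,0.02,0],[0,0,0.02,0],[0,0,0,0],[0,0,0,0],[0,0,0,0]]'
```

```text
t: 12.65
position: [0.5401, -0.1871, 0.0456]
tool_rot: [0.607, 0.795, -0.0, 0.0]
wrist_force: [-1.6, 0.0, 4.7]
finger_gap: 0.0231
grasp_force: 50.2
```

```bash
python3 -m creep '[[0,0,0.02,0],[0,0,0.02,0],[0,0,0.02,0],[0,0,0,0],[0,0,0,0]]'; python3 -m creep '[[0,0,0.02,0],[0,0,0.02,0],[0,0,0,0],[0,0,0,0],[0,0,0,0]]'
```

```text
t: 13.28
position: [0.5402, -0.187, 0.0425]
tool_rot: [0.607, 0.795, -0.0, 0.0]
wrist_force: [-1.9, -0.0, 4.8]
finger_gap: 0.0236
grasp_force: 50.1
t: 13.9
position: [0.5402, -0.187, 0.0403]
tool_rot: [0.607, 0.795, -0.0, 0.0]
wrist_force: [-2.1, -1.7, 3.2]
finger_gap: 0.023
grasp_force: 50.0
```

```bash
python3 -m creep '[[0,0,0.02,0],[0,0,0,0],[0,0,0,0],[0,0,0,0],[0,0,0,0]]'
```

```text
t: 14.52
position: [0.5402, -0.187, 0.0395]
tool_rot: [0.607, 0.795, -0.0, 0.0]
wrist_force: [-2.0, -2.6, 6.1]
finger_gap: 0.0232
grasp_force: 50.4
```

```bash
python3 -m creep '[[-0.005,-0.01,0.01,0],[0,0,0,0],[0,0,0,0],[0,0,0,0],[0,0,0,0]]'; python3 -m creep '[[0,0,0.01,0],[0,0,0,0],[0,0,0,0],[0,0,0,0],[0,0,0,0]]'
```

```text
t: 15.15
position: [0.5402, -0.1871, 0.0395]
tool_rot: [0.607, 0.795, 0.0, 0.0]
wrist_force: [-1.3, 0.3, 9.7]
finger_gap: 0.0234
grasp_force: 50.9
t: 15.78
position: [0.5402, -0.187, 0.0395]
tool_rot: [0.607, 0.795, 0.0, 0.001]
wrist_force: [-2.5, 0.6, 14.2]
finger_gap: 0.0233
grasp_force: 51.6
```

```bash
python3 -m creep '[[0,0,-0.01,0],[0,0,-0.01,0],[0,0,0,0],[0,0,0,0],[0,0,0,0]]'; python3 -m creep '[[0,0,0,0],[0,0,0,0],[0,0,0,0],[0,0,0,0],[0,0,0,0]]' 0.4 50;  python3 -m creep '[[0,0,-0.1,0],[0,0,-0.3,0],[0,0,-0.7,0],[0,0,-0.8,0],[0,0,-0.6,0]]'; python3 -m creep '[[0,0,0,0],[0,0,0,0],[0,0,0,0],[0,0,0,0],[0,0,0,0]]'
python3 - <<'E'
from h import *
o=robot.get_obs();save('wrist','w5.png');go(o['position'])
for q in ['module','bay','lock_grip','dock']:
    for r in robot.mark_of('wrist',q)[:2]: print(q,r['conf'],np.array(r['point']))
E
```

```text
t: 16.4
position: [0.5402, -0.1871, 0.0395]
tool_rot: [0.607, 0.795, 0.0, 0.0]
wrist_force: [-1.1, 0.6, 6.6]
finger_gap: 0.0229
grasp_force: 50.1
t: 17.02
position: [0.5396, -0.1871, 0.0393]
tool_rot: [0.607, 0.795, -0.0, -0.0]
wrist_force: [0.4, -0.1, 0.8]
finger_gap: 0.0596
grasp_force: 0.0
t: 17.65
position: [0.5403, -0.1874, 0.1673]
tool_rot: [0.607, 0.795, 0.0, 0.001]
wrist_force: [-0.3, -0.7, -0.3]
finger_gap: 0.0596
grasp_force: 0.0
t: 18.27
position: [0.5393, -0.187, 0.1637]
tool_rot: [0.607, 0.795, -0.0, -0.001]
wrist_force: [0.7, -0.4, 0.5]
finger_gap: 0.0596
grasp_force: 0.0
t 18.32 pos [ 0.5394 -0.187   0.1638] yang 15.23 shift [ 0.0017 -0.0015  0.0029]
module 0.91 [ 0.5394 -0.187   0.0336]
lock_grip 0.79 [ 0.5158 -0.0987  0.0631]
dock 0.19 [ 0.6692 -0.3856 -0.0031]
```

View pics/w5.png

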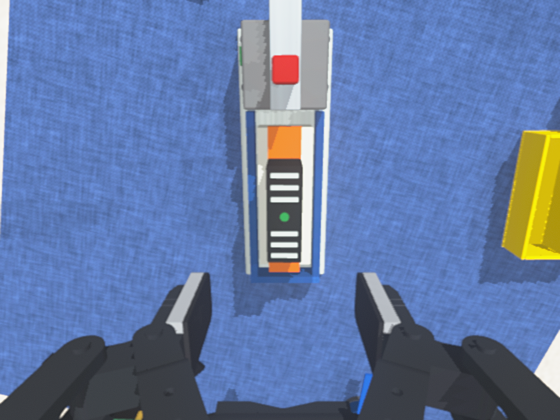

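The module sits plugged in, with its green dot at (284,217). The red grip is at (285,69), and the open tongue tip is near row 125.

Run:
```python
from h import *
h=.1642
print('grip',tool((285.5,69),h-.076),'dot',tool((284.5,216.5),h-.070),'module ends',tool((284.5,272),h-.040))
```

```text
grip [91.2729  0.2583] dot [-0.4003 -0.1658] module ends [-56.7691   0.0279]
```

```bash
python3 -m creep '[[0.5,0.008,0,0],[0.8,0,0,0],[0.526,0,0.3,0],[0,0,0.6,0],[0,0,0.6,0]]'; python3 -m creep '[[0,0,0.4,0],[0,0,0.24,0],[0,0,0,0],[0,0,0,0],[0,0,0,0]]'; python3 -m creep '[[0,0,0,0],[0,0,0,0],[0,0,0,0],[0,0,0,0],[0,0,0,0]]' -1 40
```

```text
t: 19.15
position: [0.5155, -0.0972, 0.0891]
tool_rot: [0.607, 0.795, 0.0, 0.0]
wrist_force: [0.7, -0.5, -0.0]
finger_gap: 0.0597
grasp_force: 0.0
t: 19.77
position: [0.5167, -0.0991, 0.0582]
tool_rot: [0.607, 0.795, 0.0, 0.001]
wrist_force: [-0.7, -0.2, 0.6]
finger_gap: 0.0596
grasp_force: 0.0
t: 20.4
position: [0.5166, -0.099, 0.0577]
tool_rot: [0.607, 0.795, 0.0, 0.0]
wrist_force: [0.3, 0.9, 5.2]
finger_gap: 0.0147
grasp_force: 42.7
```

```bash
python3 -m creep '[[0,0,-0.01,0],[-0.1,0,0,0],[-0.12,0,0,0],[-0.12,0,0,0],[-0.1,0,0,0]]'; python3 -m creep '[[-0.05,0,0,0],[0,0,0,0],[0,0,0,0],[0,0,0,0],[0,0,0,0]]'
```

```text
t: 21.02
position: [0.5223, -0.1204, 0.0578]
tool_rot: [0.607, 0.794, 0.0, 0.0]
wrist_force: [3.9, 3.9, -0.3]
finger_gap: 0.015
grasp_force: 42.0
t: 21.65
position: [0.523, -0.123, 0.0578]
tool_rot: [0.607, 0.795, -0.0, 0.001]
wrist_force: [5.2, -0.4, -3.7]
finger_gap: 0.0151
grasp_force: 41.5
```

```bash
python3 -m creep '[[-0.03,0,0,0],[-0.02,0,0,0],[0,0,0,0],[0,0,0,0],[0,0,0,0]]'
```

```text
t: 22.28
position: [0.5233, -0.1241, 0.0578]
tool_rot: [0.607, 0.794, 0.001, -0.0]
wrist_force: [5.4, 5.3, -3.1]
finger_gap: 0.0146
grasp_force: 41.8
```

```bash
python3 -m creep '[[-0.02,0,0,0],[-0.02,0,0,0],[0,0,0,0],[0,0,0,0],[0,0,0,0]]'
```

```text
t: 22.9
position: [0.5233, -0.1242, 0.0577]
tool_rot: [0.608, 0.794, 0.001, -0.001]
wrist_force: [5.0, 12.5, 0.4]
finger_gap: 0.0145
grasp_force: 42.1
```

```bash
python3 -m creep '[[0.02,0,0,0],[0.02,0,0,0],[0,0,0,0],[0,0,0,0],[0,0,0,0]]'; python3 -m creep '[[0,0,0,0],[0,0,0,0],[0,0,0,0],[0,0,0,0],[0,0,0,0]]' 0.4; python3 -m creep '[[0,0,-0.2,0],[0,0,-0.5,0],[0,0,-0.8,0],[0,0,-0.6,0],[-0.4,0,0,0]]'; python3 -m creep '[[-0.4,0,0,0],[0,0,0,0],[0,0,0,0],[0,0,0,0],[0,0,0,0]]'
python3 - <<'E'
from h import *
o=robot.get_obs();save('wrist','w6.png');h=o['position'][2];print(o['position'],o['t'])
E
```

```text
t: 23.52
position: [0.5233, -0.1241, 0.0578]
tool_rot: [0.607, 0.794, 0.001, -0.0]
wrist_force: [4.7, 4.9, -2.2]
finger_gap: 0.0145
grasp_force: 41.7
t: 24.15
position: [0.523, -0.1251, 0.0578]
tool_rot: [0.607, 0.795, -0.0, -0.0]
wrist_force: [0.0, 1.4, 1.2]
finger_gap: 0.0597
grasp_force: 0.0
t: 24.78
position: [0.53, -0.1445, 0.1659]
tool_rot: [0.607, 0.795, 0.001, 0.003]
wrist_force: [0.1, -0.5, -0.5]
finger_gap: 0.06
grasp_force: 0.0
t: 25.4
position: [0.5333, -0.1631, 0.1625]
tool_rot: [0.607, 0.795, -0.0, -0.0]
wrist_force: [0.2, 0.3, 0.6]
finger_gap: 0.0595
grasp_force: 0.0
[ 0.5333 -0.1631  0.1625] 25.4
```

View pics/w6.png

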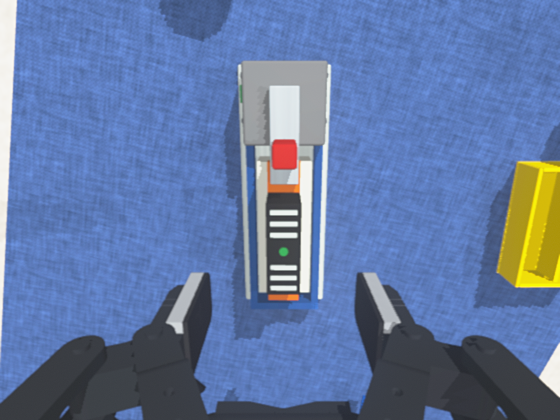

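The lock is shut over the module's ledge: the grip is at (284,154) and the tongue reaches row 184, close to the housing. A quick numeric check comes before I hand in.

Run:
```python
from h import *
h=.1625
g,d=tool((284.5,153),h-.076),tool((283.5,251.5),h-.070);print(g-d,'before',91.27+.4)
if 23.5<91.67-(g-d)[0]<28.5: print(robot.hand_in())
```

```text
[68.2193  0.5642] before 91.67
```

Run:
```python
from h import *
for f,h in (('w5.png',.1642),('w6.png',.1625)):
    im=cv2.imread('pics/'+f);hsv=cv2.cvtColor(im,cv2.COLOR_BGR2HSV)[:,255:315]
    red=((hsv[:,:,0]<4)|(hsv[:,:,0]>174))&(hsv[:,:,1]>150); r=np.where(red.sum(1)>8)[0]
    col=hsv[r[0]-3:r[-1]+4,30]; grn=np.argwhere((abs(hsv[:,:,0].astype(int)-70)<15)&(hsv[:,:,1]>120)).mean(0)
    print(f,r[0],r[-1],grn, [int(v) for v in col[:,2]])
    d=tool((285,grn[0]),h-.070)[0]; print('back edge-dot',tool((285,r[0]-.5),h-.076)[0]-d)
    print([ (y,int(hsv[y,30,0]),int(hsv[y,30,1]),int(hsv[y,30,2])) for y in range(164,198,2)] if f=='w6.png' else '')
h=.1625
print('tip', tool((285,184.5),h-.048)[0]-tool((284,251.5),h-.070)[0])
```

```text
w5.png 56 83 [216.5574  29.0492] [239, 223, 233, 237, 236, 236, 235, 235, 235, 235, 234, 234, 234, 233, 233, 233, 232, 232, 232, 232, 232, 231, 231, 231, 230, 230, 231, 230, 217, 185, 154, 142, 183, 194]
back edge-dot 98.90866209387384

w6.png 140 168 [251.377   28.1803] [236, 229, 206, 200, 201, 200, 207, 224, 236, 235, 233, 232, 231, 232, 231, 231, 231, 231, 230, 230, 229, 229, 229, 228, 228, 228, 228, 227, 227, 227, 222, 189, 161, 178, 187]
back edge-dot 76.28973908220574
[(164, 0, 183, 227), (166, 0, 183, 227), (168, 0, 167, 189), (170, 103, 17, 178), (172, 103, 19, 185), (174, 104, 18, 184), (176, 103, 19, 184), (178, 100, 17, 182), (180, 103, 20, 183), (182, 101, 22, 184), (184, 9, 95, 178), (186, 11, 191, 212), (188, 11, 187, 210), (190, 11, 189, 214), (192, 9, 144, 143), (194, 111, 26, 68), (196, 128, 15, 67)]
tip 41.60757716836568
```

In this view the post's back face (rows 140–144) widened the red region. The top face starts at row 144, so travel is about 26 mm. The tongue tip is 41.6 mm from the dot, against about 41 expected. It is fully locked.

```bash
python3 -c "
from plant import robot
print(robot.hand_in())"
```

```text
the job is handed in; nothing more can be done
None
```

I plugged the module fully home in the dock, slid the red lock shut over its end (about 26 mm of travel, to its stop) and let go; the job was handed in just after 25 s, with a peak press of about 15 N on the blades.

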